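Index a rotary test fixture to the open unit, relock its plunger and latch the probe head

ROBOT

A 7-joint arm with a two-finger parallel gripper is mounted at the origin on the work surface. World frame = base frame: x ahead of the robot, y to its left, z up, the work surface at z = 0. Lengths are in mm, angles in rad, forces in N, time in s.
With the tool pointing down it reaches from about 425 to 1025 mm from the base axis. Payload 9.4 kg.
Tool frame: the origin (TCP) lies midway between the tips of the shut fingers; the grasp point (between the pads) lies 19 mm behind it; z points along the fingers, y is the line along which they close (so a half turn about z gives the same grasp; the last joint's range is limited). The gripper opens to 93 mm and grips with 3 to 60 N. Pads are 15 mm wide; open, the fingers measure 128 mm over their backs; the gripper's body (75 mm by 188 mm) begins 65 mm behind the grasp point.
Start: joints at [-1.188, 0.599, -0.003, 1.599, 0.002, 0.943, -0.08], TCP at [321.738, 649.699, 179.318] pointing down, gripper open.
Joint ranges: [-2.57, 2.57], [-0.35, 1.97], [-1.29, 1.29], [0.11, 2.56], [-1.05, 4.19], [0.11, 1.86], [-2.63, 2.63]. Speed limits (rad/s): [2.22, 2.22, 3.01, 3.01, 3.14, 3.14, 3.14].

INTERFACE

Orientations are given as a unit quaternion [w, x, y, z].
In Python, from workcell import bot gives the robot as it stands.
- The arm moves only by the tool servo_tool, never from a script. Its argument "moves" is a list that holds one entry, the list of rows, each a list of 4 numbers: the shift along the tool's x, y, z in cm, then the turn about the tool's z in rad. In form: [[[dx, dy, dz, turn], ...]]. A call has exactly 10 rows; each row is the pose to reach, as a shift and turn from the pose commanded when the call began, along the tool's axes at that moment; what a row does not reach only later rows make up. A row lasts 1/8 s, in which the tool goes at most 62.5 mm and 10.7 degrees, less where a joint would pass 70% of its speed; a pose out of reach is approached as far as the arm can. A call with a gripper value outside its range is refused whole. "fingers" is the finger opening in cm, from 0 to 9.3, set as the call begins (left out, the last holds). The fingers move at their own pace and stop on an object; "force" is the grip in N (left out, the last holds). Time passes only in rows, so rows that repeat a pose let the fingers close, or fill a call up. It gives the time, the measured TCP pose, the force, the opening and the grip force at its end, in the units of the state.
- bot.get_obs(): the state, without advancing time (a new reading comes with each control period).
- bot.camera(name): name is "scene" or "side" or "wrist"; returns the picture (384x512x3 uint8, red, green, blue); there is no depth.
- bot.calibration(name): a dict with "fx", "fy", "cx", "cy" (pixels), "k1" (the pictures are not rectified: a ray, as slopes to the right and down, at radius r is drawn at 1 + k1 r^2 times it, then the intrinsics apply), "camera_from_world" (4x4, takes a point from world to camera coordinates). Camera axes: x right, y down, z forward; pixel columns grow to the right and rows downward; lengths in mm; the calibration is good to about 2 mm. A picture is of the moment at which its call begins: read the wrist's pose just before it. calibration takes no time and is no camera call; for the wrist camera it gives the pose at the moment of the call.
- bot.hand_in(): hands the job in; it is judged then, once.
The state is a dict: "time": time; "joint_positions": joint angles; "joint_velocities": joint speeds; "tau": joint torques, N m; "position": TCP position; "tool_rot": TCP orientation; "wrist_force": force on the tool from outside, world axes, zero at the start; "wrist_torque": the same for the moment, N m; "width": finger opening in mm; "grip_force": force on a finger pad.
Only numpy, scipy, OpenCV 4.12 (cv2) and the standard library are available. Lean on these libraries where they do the work, as an engineer would, in place of code of your own. Each camera call takes 0.05 s, during which the arm holds its last target. There are 200 camera calls.

TASK

On the rotary test fixture, bring the one unit without a lid (bare green board showing) under the probe head: pull the red T-handled index plunger out and twist it so that it stays out by itself, turn the dial by its upright hand pins, then twist the plunger back and make sure its pin drops fully home in the dial. Only once the dial is locked, press the ball handle of the probe arm down until its detent holds it, and let go. Keep your fingers off the bare board, leave all the units sitting in their nests, and do not disturb the things lying around the fixture.

Things in the scene. Friction and masses are not known exactly. Their poses are not given: they have to be found in the camera images.
- fixture: Rotary test fixture fixed to the table; grey base plate 300 x 310 mm. Origin: on the table, on the dial's vertical axis; z up. Its -x side faces the robot (within 0.3 rad), the plunger stands on its -y side. At the start the dial is locked with an empty nest at the work place, and the open unit sits 60 or 120 degrees from there, to either side.
- dial: Aluminium disc, top face 58 mm above the table, flat to radius 78 mm, then bevelled 35 degrees out to 102 mm. Origin on its axis, 36 mm above the table, z up. Nests at 0, 60, 120.. degrees from its own x axis, radius 55 mm; an index bush in the bevel at 30, 90.. degrees. At the start its axes agree with the fixture's. With the pin out it turns both ways, friction 0.15 N m.
- pin4 (a point): Top centre of the upright hand pin at 270 degrees of the dial's frame, 108 mm above the table; turns with the dial. Six such steel pins, 10 mm thick, 50 mm tall, stand on the dial at radius 66 mm, at 30, 90, 150.. degrees, midway between the nests.
- work_place (a point): Point on the dial's top face under the probe head, where the centre of the open unit's underside has to come: radius 55 mm from the dial's axis, at +60 degrees from the fixture's x axis, 58 mm above the table.
- grip_center (a point): Centre of the plunger's red T-grip. z: along the pin, outwards (the way to pull), leaning 35 degrees from vertical towards the fixture's -y; x: length of the bar (38 mm); y: its thickness (13 mm, grip across this); bar 16 mm high. Pin home: 130 mm from the dial's axis (at 270 degrees), 107 mm above the table. Under the bar a 10 mm stem runs 19 mm to the sleeve, leaving room for fingertips.
- plunger (a joint): Travel of the plunger, m: 0 = pin home, 6 mm deep in a bush; 0.006 = pin riding on the bevel between bushes (the dial then needs 0.2 N m to turn); 0.009 = resting on its cam, clear of the dial; 0.014 = end. Spring 6 N (home) to 10 N. The flat 8 mm pin has no lead-in: it drops only with the dial within 1.2 degrees of a station, also while it turns slowly, and then blocks it.
- grip (a joint): Twist of the T-grip about its z, rad (anticlockwise seen from outside). 0 to 0.3: in the sleeve's slots, the pin is free to go in and out. To twist further, pull out at least 0.011 m. From 1.3 to the end stop at 1.40 it may be let go and rests on the cam behind a 1.4 mm ridge; to twist back, pull 2 mm or more again.
- probe_arm (a joint): Angle of the probe arm, rad: 0 = raised (0.55 rad above level), grows as it is pressed down; 0.55 = level, held by the detent; hard stop at 0.56. A light spring lifts it (1 to 2 N at the ball); between 0.50 and 0.53 the detent takes about 10 N at the ball, then snaps and holds. Let go before the snap, it rises again.
- probe_ball (a point): Centre of the black ball handle, 30 mm in diameter, at the free end of the probe arm; it swings in an upright plane about point probe_pivot at radius 252 mm and may be pressed from above all the way. When held down, its centre is level with the pivot.
- probe_pivot (a point): Centre of the probe arm's hinge axis, 100 mm above the table, fixed.
- open_unit: The unit to be tested: black round housing 38 mm in diameter, 10 mm high, with a bare green circuit board on top (parts to 13 mm). Origin: centre of its underside. It lies loose in a nest of the dial, between three 8 mm high dowels, and rides with the dial.
- lidded_a: A finished unit: grey round housing with a white lid, 38 mm in diameter, 13 mm high, loose in another nest. Origin: centre of its underside.
- lidded_b: A finished unit: grey round housing with a white lid, 38 mm in diameter, 13 mm high, loose in another nest. Origin: centre of its underside.
- lidded_c: A finished unit: grey round housing with a white lid, 38 mm in diameter, 13 mm high, loose in another nest. Origin: centre of its underside.
- solder_reel: White reel, 52 mm in diameter, 38 mm high, standing beside the fixture; origin under its centre. Bystander.
- screwdriver: Orange-handled screwdriver, 170 mm long, lying along its x beside the fixture. Bystander.
- flux_jar: Small jar with black cap, 44 mm in diameter, 55 mm high, standing beside the fixture; origin under its centre. Bystander.
- marker: White and blue marker pen, 140 mm long, 14 mm thick, lying along its x beside the fixture. Bystander.
- side_cutters: Red-handled side cutters, 115 mm long, lying along their x beside the fixture. Bystander.
- bin_near: Open blue bin, 150 x 100 x 75 mm, with green connectors in it, to the right of the fixture; origin under its centre. Bystander.
Things that resemble listed ones, but are neither listed nor needed, are in the scene too. Leave any blue look-alike of the lidded_c alone. Leave any purple look-alike of the lidded_b alone.

How it is judged:
By the outcome, as a careful person would: the job done as asked, in the order asked, and still so for the second after the job is handed in, with the robot touching nothing.
It also fails if it takes over 72 s, if anything falls off the work surface, if the arm or the gripper's body presses on something with over 40 N, if the wrist force passes 120 N, or if a joint passes its speed limit or range.

## Working session

There is one attempt and no reset: what is moved stays moved. The work goes in short steps, Python scripts to look and compute and a tool call to move; the robot and the scene stay as the last step left them, time stands still between calls to the robot, and variables do not carry over. Pictures are saved under pics/ and viewed, at most 14 in all, crops included, and the job is handed in when it is done.

Besides the shell and the picture viewer there is one more tool, called after "Call:" as name(argument=value, ...), one argument or row to a line, values as JSON. servo_tool: Moves the arm, as the interface text tells. Its arguments: {"type":"object","properties":{"moves":{"type":"array"},"fingers":{"type":"number"},"force":{"type":"number"}},"required":["moves"]}

```bash
ls; mkdir -p pics
python3 - <<'E'
from workcell import bot
import cv2,numpy as np
o=bot.get_obs();print({k:np.round(v,3).tolist() for k,v in o.items()})
ims=[]
for n in("scene","side"):
    im=bot.camera(n)[:,:,::-1];cv2.imwrite(f"pics/{n}0.png",im);ims.append(im)
    c=bot.calibration(n);print(n,{k:np.round(v,4).tolist() for k,v in c.items()})
cv2.imwrite("pics/s0.png",cv2.resize(ims[0],(800,600)))
cv2.imwrite("pics/d0.png",cv2.resize(ims[1],(800,600)))
E
```

```text
pics
{'time': 0.0, 'joint_positions': [-1.188, 0.6, -0.003, 1.6, 0.002, 0.943, -0.08], 'joint_velocities': [-0.001, 0.0, 0.0, -0.0, -0.0, 0.001, 0.002], 'tau': [0.0, -76.505, 1.497, -25.235, -0.052, 0.017, 0.0], 'position': [321.488, 649.206, 178.456], 'tool_rot': [-0.0, 0.228, 0.974, -0.001], 'wrist_force': [-0.063, 0.309, -0.109], 'wrist_torque': [-0.025, -0.003, 0.039], 'grip_force': 0.0, 'width': 93.133}
scene {'fx': 356.6654, 'fy': 356.6654, 'cx': 256.8652, 'cy': 192.3474, 'k1': -0.1088, 'camera_from_world': [[-0.7419, 0.6703, -0.0156, 502.8572], [0.5206, 0.5613, -0.6434, -124.9086], [-0.4225, -0.4855, -0.7654, 1366.9095], [0.0, 0.0, 0.0, 1.0]]}
side {'fx': 366.2747, 'fy': 366.2747, 'cx': 257.5078, 'cy': 184.1369, 'k1': 0.0103, 'camera_from_world': [[0.7485, -0.663, -0.0145, -487.3879], [-0.3882, -0.4203, -0.8201, 296.0865], [0.5376, 0.6195, -0.572, 719.1373], [0.0, 0.0, 0.0, 1.0]]}
```

View pics/s0.png

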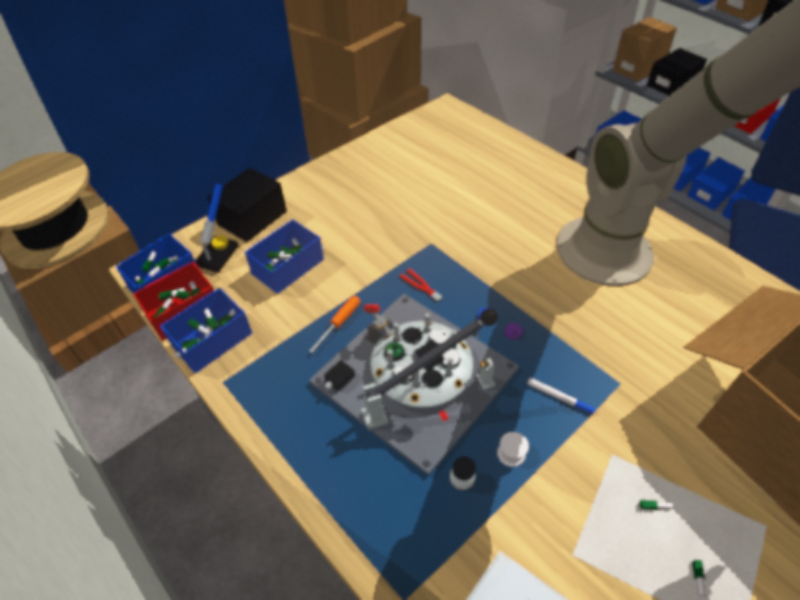

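View pics/d0.png

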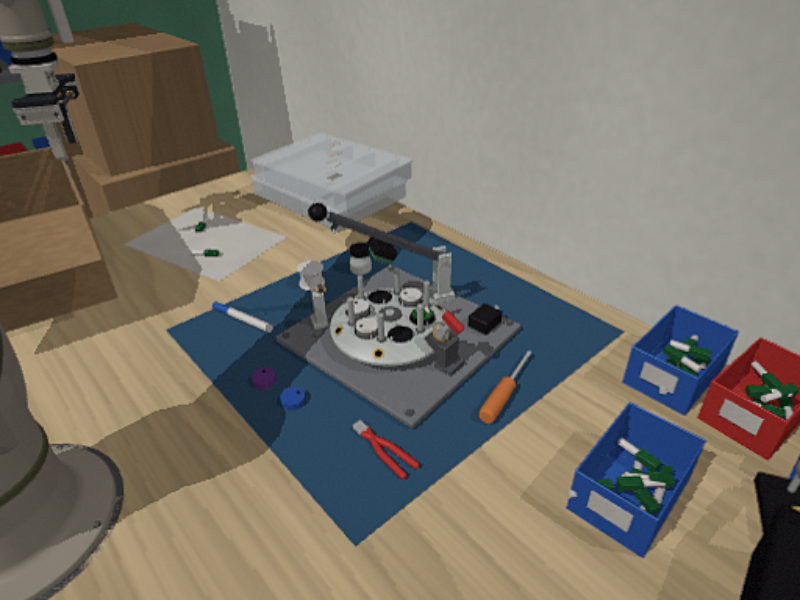

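The scene view shows the fixture at (415,370), the red T-grip at (372,308), the ball at (489,317) and the green board at (395,350). The side view shows the red T-grip at (453,321), the ball at (318,211) and the green board at (422,315).

Possible look-alikes:
- **Plunger grip:** red grip at scene (372,308), a red spot at scene (443,415), the cutters at (420,285) and the red bin. I choose (372,308), because it stands on the -y side.
- **Open unit:** green board on the dial at side (422,315), or the green thing at side (382,248). I choose the one on the dial.

```bash
cat > h.py <<'E'
from workcell import bot
import cv2,numpy as np
from scipy.spatial.transform import Rotation as R
def rays(c,px):
    K=np.array([[c["fx"],0,c["cx"]],[0,c["fy"],c["cy"]],[0,0,1]])
    u=cv2.undistortPoints(np.array(px,float).reshape(-1,1,2),K,np.array([c["k1"],0,0,0,0.])).reshape(-1,2)
    M=np.array(c["camera_from_world"]);d=np.c_[u,np.ones(len(u))]@M[:3,:3]
    return -M[:3,:3].T@M[:3,3],d/np.linalg.norm(d,axis=1)[:,None]
def onz(c,px,z):
    o,d=rays(c,px);return o+d*((z-o[2])/d[:,2])[:,None]
def tri(c1,p1,c2,p2):
    o1,a=rays(c1,[p1]);o2,b=rays(c2,[p2]);a,b=a[0],b[0]
    s=np.linalg.lstsq(np.c_[a,-b],o2-o1,rcond=None)[0]
    x,y=o1+s[0]*a,o2+s[1]*b;return (x+y)/2,np.linalg.norm(x-y)
def proj(c,P):
    M=np.array(c["camera_from_world"]);q=np.atleast_2d(P)@M[:3,:3].T+M[:3,3];q=q[:,:2]/q[:,2:]
    q=q*(1+c["k1"]*(q**2).sum(1))[:,None];return q*[c["fx"],c["fy"]]+[c["cx"],c["cy"]]
def blobs(im,lo,hi,box,amin=6):
    hsv=cv2.cvtColor(im,cv2.COLOR_BGR2HSV);m=cv2.inRange(hsv,lo,hi)
    if lo[0]==0 and hi[0]<20: m|=cv2.inRange(hsv,(172,lo[1],lo[2]),(180,hi[1],hi[2]))
    k=np.zeros_like(m);k[box[1]:box[3],box[0]:box[2]]=255
    n,l,s,ce=cv2.connectedComponentsWithStats(m&k)
    return [(s[i][4],*np.round(ce[i],1)) for i in range(1,n) if s[i][4]>=amin]
E
python3 - <<'E'
from h import *
cs,cd=bot.calibration("scene"),bot.calibration("side")
S,D=cv2.imread("pics/scene0.png"),cv2.imread("pics/side0.png")
red=((0,120,90),(8,255,255))
print("red",blobs(S,*red,(190,160,340,300)),blobs(D,*red,(220,180,330,300)))
blk=((0,0,0),(180,255,45))
print("blk",blobs(S,*blk,(285,180,330,225)),blobs(D,*blk,(190,120,220,150)))
grn=((45,80,20),(85,255,200))
print("grn",blobs(S,*grn,(230,200,320,270)),blobs(D,*grn,(220,150,300,230)))
w=((0,0,120),(180,60,255))
print("disc",blobs(S,*w,(225,190,310,265),150))
k=.64
print("ball",tri(cs,(489*k,317*k),cd,(318*k,211*k)))
print("grip",tri(cs,(372*k,308*k),cd,(453*k,321*k)))
print("dial",onz(cs,[(422*k,362*k)],52))
print("corners",onz(cs,np.array([(405,297),(520,368),(430,473),(310,383)])*k,12).round())
E
```

```text
red [(np.int32(126), np.float64(266.9), np.float64(180.2)), (np.int32(44), np.float64(237.7), np.float64(196.9)), (np.int32(9), np.float64(219.0), np.float64(205.9)), (np.int32(27), np.float64(283.4), np.float64(265.4))] [(np.int32(106), np.float64(289.6), np.float64(206.0)), (np.int32(313), np.float64(248.2), np.float64(287.9))]
blk [(np.int32(55), np.float64(312.5), np.float64(203.2))] [(np.int32(101), np.float64(202.9), np.float64(135.3)), (np.int32(25), np.float64(212.8), np.float64(141.8))]
grn [(np.int32(60), np.float64(253.2), np.float64(223.2))] [(np.int32(40), np.float64(243.4), np.float64(164.6)), (np.int32(16), np.float64(264.8), np.float64(200.6)), (np.int32(28), np.float64(273.2), np.float64(201.4))]
disc [(np.int32(1369), np.float64(256.8), np.float64(218.8)), (np.int32(1029), np.float64(283.7), np.float64(240.8))]
ball (array([523.84445681,  53.94551161, 232.94667237]), np.float64(3.424112069956485))
grip (array([ 595.6281313 , -178.50243913,  108.97598865]), np.float64(2.951829623681109))
dial [[583.39438515 -42.29908968  52.        ]]
corners [[ 472. -216.   12.]
 [ 427.   86.   12.]
 [ 719.  123.   12.]
 [ 766. -177.   12.]]
```

Run:
```python
from h import *
cs,cd=bot.calibration("scene"),bot.calibration("side")
g=tri(cs,(237.7,196.9),cd,(289.6,206));print("grip",g)
print("ball",tri(cs,(312.5,203.2),cd,(202.9,135.3)))
print("pivot",tri(cs,(375*.64,398*.64),cd,(443*.64,256*.64)))
o=tri(cs,(253.2,223.2),cd,(270,201));print("open",o,onz(cs,[(253.2,223.2)],69))
c=np.array([585,-43]);v=o[0][:2]-c;print(np.degrees(np.arctan2(v[1],v[0])),np.linalg.norm(v))
w=bot.calibration("wrist");ob=bot.get_obs();M=np.array(w["camera_from_world"]);T=R.from_quat(ob["tool_rot"],scalar_first=True).as_matrix()
print({k:w[k] for k in("fx","cx","cy","k1")},"cam in tool",T.T@(-M[:3,:3].T@M[:3,3]-ob["position"]),(M[:3,:3]@T).round(3))
```

```text
grip (array([ 594.9366407 , -179.60761158,  108.39760021]), np.float64(0.8658588234429914))
ball (array([523.64993313,  54.09180004, 231.98898781]), np.float64(0.6734680003418836))
pivot (array([724.28538179, -23.65630834,  99.95820109]), np.float64(9.328399561097362))
open (array([609.11822104, -94.55386405,  67.77821397]), np.float64(4.297385600680211)) [[608.10260067 -92.42029151  69.        ]]
-64.9286002328128 56.91651328513602
{'fx': 327.34592337791446, 'cx': 251.36687187677268, 'cy': 189.9608725000646, 'k1': -0.09553154676226028} cam in tool [  74.55442513    0.22616054 -205.63331897] [[ 0.     1.    -0.   ]
 [-0.963  0.    -0.269]
 [-0.269  0.     0.963]]
```

Call:
servo_tool(
  moves=[
    [[-3,-3,-2,0.15],[-7.4,-7,-4,0.33],[-11.8,-11,-6,0.51],[-16.2,-15,-8,0.69],[-20.6,-19,-10,0.87],[-25,-23,-12,1.05],[-29.4,-27,-12,1.23],[-33.8,-31,-12,1.41],[-38.2,-35,-12,1.59],[-42.6,-39,-12,1.77]],
  ],
)

```text
time: 1.35
position: [530.7, 109.4, 299.4]
tool_rot: [-0.0, 0.899, 0.438, 0.0]
wrist_force: [-0.0, 0.7, 0.6]
width: 93.4
grip_force: 0.0
```

Call:
servo_tool(
  moves=[
    [[-2.5,4.4,0,0.17],[-5,8.8,0,0.34],[-7.5,13.2,0,0.51],[-10,17.8,0,0.68],[-10,17.8,0,0.77],[-10,17.8,0,0.77],[-10,17.8,0,0.77],[-10,17.8,0,0.77],[-10,17.8,0,0.77],[-10,17.8,0,0.77]],
  ],
  fingers=5,
)

```text
time: 2.6
position: [609.9, -76.7, 299.5]
tool_rot: [-0.0, 0.997, 0.071, 0.0]
wrist_force: [0.1, 0.5, 0.4]
width: 49.8
grip_force: 0.0
```

Run:
```python
from h import *
import pickle
c=bot.calibration("wrist");im=bot.camera("wrist")[:,:,::-1].copy();cv2.imwrite("pics/w1.png",im);pickle.dump(c,open("w1.pkl","wb"))
cv2.imwrite("pics/w1b.png",cv2.resize(im,(800,600),interpolation=cv2.INTER_CUBIC))
o=bot.get_obs();print(o["time"],o["position"],o["tool_rot"],o["joint_positions"])
```

```text
2.65 [609.93377067 -76.72400561 299.43586633] [-3.95951578e-05  9.97470273e-01  7.10847678e-02  9.77581724e-05] [-0.48909341  0.43132796  0.77762967  1.74919272 -0.33571401  1.09897698
 -1.03065616]
```

View pics/w1b.png

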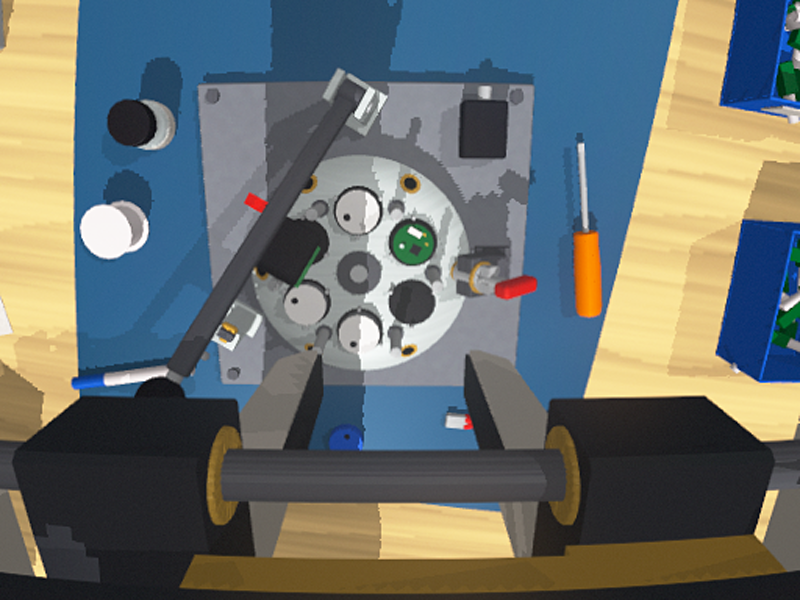

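The wrist view shows the hub at (360,273), the open unit at (412,243), which is -60° in the fixture frame, and the red grip at (515,287). Corner bolts are at (212,96) and (517,96), and the arm runs from the pivot at (352,97) to the ball at (160,388). The dial therefore has to turn +120°, anticlockwise.

Run:
```python
from h import *
import pickle
c=pickle.load(open("w1.pkl","rb"));im=cv2.imread("pics/w1.png");k=.64
b=onz(c,np.array([(212,96),(517,96),(234,373)])*k,12);print("bolts",b.round(1),np.arctan2(b[0,0]-b[1,0],b[1,1]-b[0,1]), np.arctan2(b[0,1]-b[2,1],b[0,0]-b[2,0]))
rb=blobs(im,(0,120,90),(8,255,255),(300,160,350,200));print(rb)
g=onz(c,[rb[0][1:]],108)[0];print("grip",g)
gb=blobs(im,(45,80,20),(85,255,200),(240,135,285,175));print(gb);
p=onz(c,[(412*k,243*k)],69)[0];print("open",p)
# dial rim via bright disc hub dark circle
print("hub",onz(c,[(360*k,273*k)],[58][0]),onz(c,[(360*k,273*k)],65))
# bushes on bevel (z ~ 51, r 88)
bu=onz(c,np.array([(411,183),(409,350)])*k,50);print("bush",bu.round(1),"mid->",bu.mean(0))
print("pivot",onz(c,[(352*k,97*k)],110)[0],"ball",onz(c,[(160*k,385*k)],232)[0])
cs,cd=bot.calibration("scene"),bot.calibration("side")
S=cv2.imread("pics/scene0.png")
```

```text
bolts [[ 714.8  107.7   12. ]
 [ 753.6 -171.2   12. ]
 [ 440.8   68.9   12. ]] -3.0033147449799507 0.14052815388695075
[(np.int32(290), np.float64(329.7), np.float64(183.5))]
grip [ 596.55653621 -178.07534492  108.        ]
[(np.int32(438), np.float64(263.9), np.float64(156.7))]
open [613.31675492 -92.69023802  69.        ]
hub [[578.03913989 -51.3379061   58.        ]] [[579.70270464 -51.56693514  65.        ]]
bush [[ 662.6  -85.    50. ]
 [ 508.2 -106.7   50. ]] mid-> [585.35776363 -95.82875247  50.        ]
pivot [721.09796675 -30.279567   110.        ] ball [534.54197952  53.2089275  232.        ]
```

Call:
servo_tool(
  moves=[
    [[-1.4,5,2,0],[-2.7,10,5,0],[-2.7,10,10,0],[-2.7,10,14,0],[-2.7,10,16,0],[-2.7,10,17.5,0],[-2.7,10,18.5,0],[-2.7,10,19.5,0],[-2.7,10,20.2,0],[-2.7,10,20.2,0]],
  ],
  fingers=3.6,
)

```text
time: 3.9
position: [597.3, -179.6, 97.2]
tool_rot: [-0.0, 0.997, 0.071, -0.0]
wrist_force: [0.1, 0.1, 0.2]
width: 36.0
grip_force: 0.0
```

Run:
```python
from h import *
im=bot.camera("wrist")[:,:,::-1].copy();d=bot.camera("side")[:,:,::-1].copy()
d=cv2.resize(d[140:280,200:360],(640,560),interpolation=cv2.INTER_CUBIC)
cv2.imwrite("pics/d2.png",d)
o=bot.get_obs();print(o["time"],o["position"],o["tool_rot"],o["wrist_force"],o["width"],o["joint_positions"])
```

```text
4.0 [ 597.53548569 -179.82862771   97.64306732] [8.41565404e-05 9.97489330e-01 7.08165104e-02 2.28313403e-04] [ 0.37133498  0.70275921 -0.58654605] 35.95746442437268 [-0.18390318  0.64931069  0.60266778  1.93632513 -0.54494074  0.72243159
 -0.68499429]
```

View pics/d2.png

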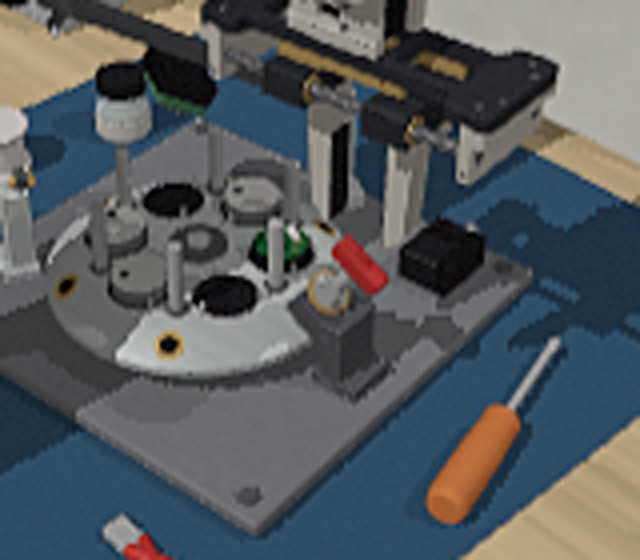

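The crop shows the bar running along fixture y, from (340,240) to (380,290), so its thickness lies across fixture x. The tool needs to turn 90° before I grip it.

Call:
servo_tool(
  moves=[
    [[0,0,-4.5,0],[0,0,-4.5,0.18],[0,0,-4.5,0.36],[0,0,-4.5,0.54],[0,0,-4.5,0.72],[0,0,-4.5,0.9],[0,0,-4.5,1.08],[0,0,-4.5,1.26],[0,0,-4.5,1.44],[0,0,-4.5,1.57]],
  ],
  fingers=3.6,
)

```text
time: 5.25
position: [597.6, -179.5, 142.7]
tool_rot: [-0.0, 0.754, -0.657, 0.0]
wrist_force: [0.8, 0.0, 0.2]
width: 36.0
grip_force: 0.0
```

Run:
```python
from h import *
im=bot.camera("side")[:,:,::-1].copy()
print("red",blobs(im,(0,120,90),(8,255,255),(220,180,330,240)))
o=bot.get_obs();print(o["time"],o["position"],o["tool_rot"],o["joint_positions"])
```

```text
red [(np.int32(105), np.float64(289.6), np.float64(206.0))]
5.3 [ 597.64771155 -179.3172466   142.45730611] [-5.74445256e-05  7.52545330e-01 -6.58540444e-01  8.03508875e-05] [-0.43204047  0.78064767  1.10015256  1.91420407 -0.84079958  1.00060838
 -1.94865444]
```

Call:
servo_tool(
  moves=[
    [[0,0,2.5,0],[0,0,4,0],[0,0,5,0],[0,0,5,0],[0,0,5,0],[0,0,5,0],[0,0,5,0],[0,0,5,0],[0,0,5,0],[0,0,5,0]],
  ],
  fingers=3.6,
)

```text
time: 6.55
position: [597.3, -179.7, 92.3]
tool_rot: [0.0, 0.756, -0.655, 0.0]
wrist_force: [-0.6, -0.4, 0.1]
width: 36.1
grip_force: 0.0
```

Call:
servo_tool(
  moves=[
    [[0,0,0,0],[0,0,0,0],[0,0,0,0],[0,0,0,0],[0,0,0,0],[0.2,0,-0.28,0],[0.4,0,-0.57,0],[0.6,0,-0.85,0],[0.75,0,-1.07,0],[0.75,0,-1.07,0]],
  ],
  fingers=0,
  force=45,
)

```text
time: 7.8
position: [598.5, -187.3, 103.3]
tool_rot: [-0.0, 0.756, -0.655, 0.0]
wrist_force: [0.6, -0.2, 0.5]
width: 0.4
grip_force: 0.0
```

Run:
```python
from h import *
im=bot.camera("side")[:,:,::-1].copy()
print("red",blobs(im,(0,120,90),(8,255,255),(220,180,330,240)))
o=bot.get_obs();print(o["time"],o["position"],o["tool_rot"],o["wrist_force"],o["wrist_torque"],o["width"])
```

```text
red [(np.int32(106), np.float64(289.6), np.float64(206.0))]
7.85 [ 598.4147205  -187.16050589  103.10871641] [-5.12113385e-05  7.55663400e-01 -6.54960168e-01  3.93024421e-05] [-0.60676162  1.07460658  0.00241427] [ 0.09368907  0.10968539 -0.06332901] 0.32732194891448074
```

Run:
```python
from h import *
d=bot.camera("side")[:,:,::-1].copy();s=bot.camera("scene")[:,:,::-1].copy()
p=bot.get_obs()["position"]
for n in("side","scene"):print(n,proj(bot.calibration(n),[p,[597,-180,107]]))
a=cv2.resize(d[140:260,220:360],(420,360),interpolation=cv2.INTER_CUBIC);b=cv2.resize(s[140:260,180:300],(360,360),interpolation=cv2.INTER_CUBIC)
cv2.imwrite("pics/d3.png",np.hstack([a,b]))
```

```text
side [[292.57907687 208.64910647]
 [290.12616147 206.18672755]]
scene [[235.33660514 197.23492866]
 [237.00541501 197.4478324 ]]
```

View pics/d3.png

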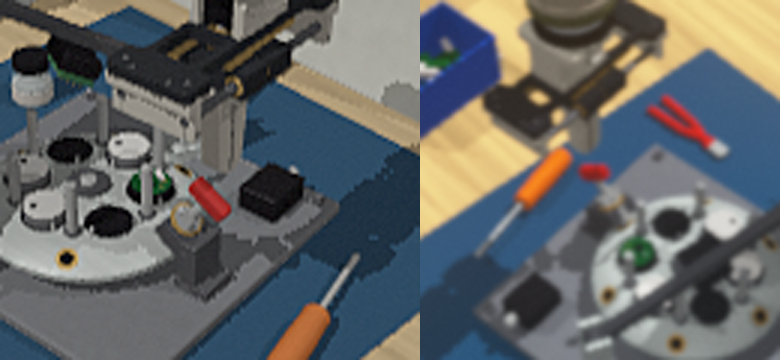

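Run:
```python
from h import *
cs,cd=bot.calibration("scene"),bot.calibration("side")
print(tri(cs,(180+583/3,140+149/3),cd,(220+226/3,140+170/3)))
print(tri(cs,(180+595/3,140+172/3),cd,(220+209/3,140+198/3)))
print(tri(cs,(180+(630-420)/3,140+260/3),cd,(0,0)))
w=bot.calibration("wrist");print(-np.array(w["camera_from_world"])[:3,:3].T@np.array(w["camera_from_world"])[:3,3], bot.get_obs()["position"])
```

```text
(array([475.34022802, -32.09865595, 192.06137249]), np.float64(416.6629808620244))
(array([469.85832569, -18.16878843, 164.39257786]), np.float64(422.5884073733404))
(array([492.0727242 , 129.12963706, 463.15184598]), np.float64(567.7721092910714))
[ 609.38032892 -261.03275148  308.58776862] [ 598.34758667 -186.96510563  102.92648397]
```

Run:
```python
from h import *
cs,cd=bot.calibration("scene"),bot.calibration("side")
print(tri(cs,(180+163/3,140+149/3),cd,(220+226/3,140+170/3)))
print(tri(cs,(180+175/3,140+172/3),cd,(220+209/3,140+198/3)))
im=bot.camera("wrist")[:,:,::-1].copy();c=bot.calibration("wrist")
print(blobs(im,(0,120,90),(8,255,255),(0,0,512,384)),proj(c,[[597,-180,107],bot.get_obs()["position"]]))
cv2.imwrite("pics/w3.png",cv2.resize(im,(640,480)))
```

```text
(array([ 599.79646755, -189.64675912,  138.84643374]), np.float64(3.917527458240933))
(array([ 594.94904034, -178.30556821,  107.53486445]), np.float64(3.09090139009069))
[(np.int32(1999), np.float64(442.2), np.float64(157.7)), (np.int32(535), np.float64(251.5), np.float64(216.3))] [[252.29854412 226.94888427]
 [251.75733407 214.74480875]]
```

View pics/w3.png

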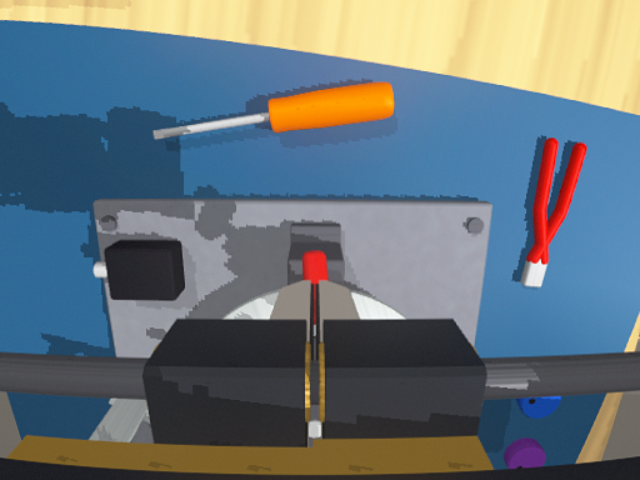

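The wrist view shows the shut fingers above the red grip at (315,265), and the two-view fix puts the fingertips at z≈138 where the reported TCP is z≈103. The real tips are therefore about 36 mm higher than stated. I will go down further with the fingers open.

Call:
servo_tool(
  moves=[
    [[-0.8,0.05,-0.5,0],[-0.8,0.05,-0.5,0],[-0.8,0.05,-0.5,0],[-0.8,0.05,0,0],[-0.8,0.05,1,0],[-0.8,0.05,2,0],[-0.8,0.05,3,0],[-0.8,0.05,3.8,0],[-0.8,0.05,4.4,0],[-0.8,0.05,4.4,0]],
  ],
  fingers=4,
)

```text
time: 9.25
position: [596.6, -179.3, 58.7]
tool_rot: [0.0, 0.756, -0.655, -0.0]
wrist_force: [-0.9, -0.1, 0.5]
width: 40.3
grip_force: 0.0
```

Run:
```python
from h import *
im=bot.camera("side")[:,:,::-1].copy();s=bot.camera("scene")[:,:,::-1].copy()
print("red",blobs(im,(0,120,90),(8,255,255),(220,180,330,240)))
a=cv2.resize(im[140:260,220:360],(420,360),interpolation=cv2.INTER_CUBIC);b=cv2.resize(s[140:260,180:300],(360,360),interpolation=cv2.INTER_CUBIC)
cv2.imwrite("pics/d4.png",np.hstack([a,b]))
o=bot.get_obs();print(o["time"],o["position"],o["tool_rot"],o["wrist_force"],o["wrist_torque"],o["width"])
```

```text
red [(np.int32(70), np.float64(291.4), np.float64(207.3))]
9.35 [ 596.88767321 -179.41618678   59.22006204] [-2.74892247e-05  7.55670747e-01 -6.54951677e-01  1.46818363e-04] [-0.12608395  0.57749351  0.2729803 ] [ 0.08738441  0.17316365 -0.00249404] 40.03121848168679
```

View pics/d4.png

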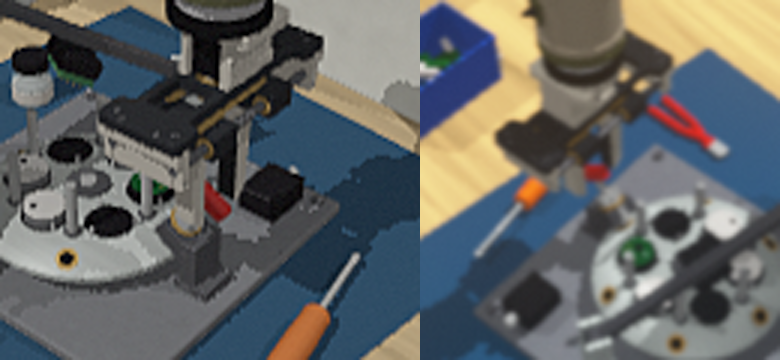

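The fingers now straddle the red bar, with the near finger at (190,205) and the far one at (235,180). I close them and pull.

Call:
servo_tool(
  moves=[
    [[0,0,0,0],[0,0,0,0],[0,0,0,0],[0,0,0,0],[0.15,0,-0.2,0],[0.3,0,-0.42,0],[0.45,0,-0.64,0],[0.6,0,-0.86,0],[0.74,0,-1.06,0],[0.74,0,-1.06,0]],
  ],
  fingers=0,
  force=45,
)

```text
time: 10.6
position: [597.6, -186.3, 69.6]
tool_rot: [-0.0, 0.756, -0.655, -0.0]
wrist_force: [-0.0, 3.7, -9.8]
width: 12.8
grip_force: 45.0
```

Run:
```python
from h import *
im=bot.camera("side")[:,:,::-1].copy()
print("red",blobs(im,(0,120,90),(8,255,255),(220,180,330,240)))
cd=bot.calibration("side");print(proj(cd,[[597,-180,107],[598,-187,117.6]]))
o=bot.get_obs();print(o["time"],o["position"],o["tool_rot"],o["wrist_force"],o["wrist_torque"],o["width"])
```

```text
red [(np.int32(37), np.float64(295.6), np.float64(206.7))]
[[290.12616147 206.18672755]
 [292.73788333 203.81765517]]
10.65 [ 597.59367136 -186.2509129    69.54335201] [-1.13932117e-04  7.55725566e-01 -6.54888331e-01 -3.58856682e-04] [-0.17367398  4.32367313 -9.73651802] [ 0.96535886  0.14756767 -0.04556136] 12.737123546567775
```

Call:
servo_tool(
  moves=[
    [[0,0,-0.02,-0.16],[0,0,-0.04,-0.32],[0,0,-0.04,-0.48],[0,0,-0.04,-0.64],[0,0,-0.04,-0.8],[0,0,-0.04,-0.96],[0,0,-0.04,-1.12],[0,0,-0.04,-1.28],[0,0,-0.04,-1.42],[0,0,-0.04,-1.42]],
  ],
  fingers=0,
  force=30,
)

```text
time: 11.9
position: [599.6, -184.7, 70.8]
tool_rot: [-0.001, 1.0, -0.003, 0.001]
wrist_force: [3.2, 10.0, -5.0]
width: 17.7
grip_force: 29.9
```

Run:
```python
from h import *
o=bot.get_obs();print(o["time"],o["position"],o["tool_rot"],o["wrist_force"],o["wrist_torque"],o["width"],o["joint_positions"][-1])
im=bot.camera("wrist")[:,:,::-1].copy();cv2.imwrite("pics/w5.png",im);print(blobs(im,(0,120,90),(8,255,255),(100,100,400,384)))
```

```text
11.9 [ 599.581753   -184.68995262   70.75273003] [-0.00134063  0.99999418 -0.00279325  0.00142683] [ 3.19487718 10.0464275  -4.95038159] [ 2.34544644 -0.77407373 -0.11848635] 17.6842095730796 -0.7579182489056951
[(np.int32(2019), np.float64(250.2), np.float64(246.3)), (np.int32(178), np.float64(266.7), np.float64(354.5))]
```

Call:
servo_tool(
  moves=[
    [[0,0,0,-0.05],[0,0,0,-0.1],[0,0,0,-0.1],[-0.01,-0.06,0.08,-0.1],[-0.02,-0.12,0.16,-0.1],[-0.03,-0.18,0.26,-0.1],[-0.04,-0.24,0.34,-0.1],[-0.04,-0.3,0.43,-0.1],[-0.04,-0.3,0.43,-0.1],[-0.04,-0.3,0.43,-0.1]],
  ],
)

```text
time: 13.2
position: [600.4, -184.9, 69.0]
tool_rot: [0.001, 0.999, 0.045, 0.003]
wrist_force: [-0.0, 4.9, 17.5]
width: 18.1
grip_force: 30.6
```

Call:
servo_tool(
  moves=[
    [[0,0,-0.2,0],[0,0,-0.2,0],[0,0,-0.2,0],[0,0,-0.2,0],[0,0,-1,0],[0,0,-3,0],[0,0,-6,0],[0,0,-10,0],[0,0,-10,0],[0,0,-10,0]],
  ],
  fingers=3.6,
)

```text
time: 14.45
position: [597.4, -183.3, 166.2]
tool_rot: [-0.0, 0.999, 0.046, 0.0]
wrist_force: [0.5, -0.1, -0.9]
width: 35.8
grip_force: 0.0
```

Run:
```python
from h import *
o=bot.get_obs();print(o["time"],o["position"],o["tool_rot"],o["wrist_force"],o["joint_positions"])
s=bot.camera("side")[:,:,::-1].copy();im=bot.camera("wrist")[:,:,::-1].copy();cv2.imwrite("pics/w6.png",im);c=bot.calibration("wrist")
import pickle;pickle.dump(c,open("w6.pkl","wb"))
p=proj(c,[[600,-185,114]])[0].astype(int);print(p)
S=bot.camera("scene")[:,:,::-1].copy()
red=((0,120,90),(8,255,255));a=blobs(S,*red,(190,185,260,210));b=blobs(s,*red,(270,180,330,240));print(a,b)
print(tri(bot.calibration("scene"),a[0][1:],bot.calibration("side"),b[0][1:]))
cv2.imwrite("pics/j6.png",np.hstack([cv2.resize(s[150:270,220:340],(360,360),interpolation=cv2.INTER_CUBIC),cv2.resize(im,(440,360))]))
```

```text
14.45 [ 597.41468086 -183.2567323   166.24050253] [-1.43704919e-04  9.98939536e-01  4.60397435e-02  3.54009037e-04] [ 0.54010753 -0.09627105 -0.93954454] [-0.23947049  0.57799018  0.69388518  1.88045568 -0.4817726   0.85593496
 -0.7796087 ]
[254 190]
[(np.int32(59), np.float64(236.2), np.float64(194.6)), (np.int32(9), np.float64(219.0), np.float64(205.9))] [(np.int32(78), np.float64(291.2), np.float64(204.2))]
(array([ 595.78414627, -184.37549493,  116.13728254]), np.float64(0.2105316209353581))
```

View pics/j6.png

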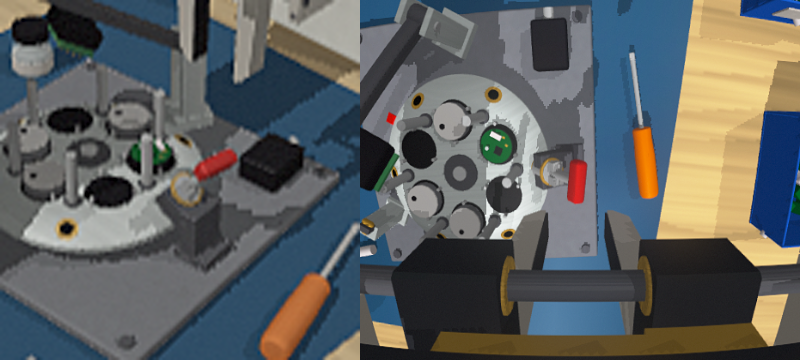

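The side crop shows the grip twisted and standing out at (215,162), with a measured outward shift of 9.1 mm, so it rests on its cam. Next I go to the hand pin at 210°, which sits between a lidded unit and the empty nest.

Call:
servo_tool(
  moves=[
    [[-1,-2,0,-0.17],[-2,-4,0,-0.34],[-3,-6,0,-0.51],[-4,-8,0,-0.68],[-5,-9,0,-0.85],[-6.2,-9.75,0,-1.02],[-6.2,-9.75,0,-1.19],[-6.2,-9.75,0,-1.36],[-6.2,-9.75,2,-1.53],[-6.2,-9.75,5,-1.62]],
  ],
  fingers=4,
)

```text
time: 15.85
position: [527.1, -92.3, 115.2]
tool_rot: [0.0, 0.654, 0.756, 0.0]
wrist_force: [0.0, -1.1, -0.6]
width: 40.2
grip_force: 0.0
```

Run:
```python
from h import *
o=bot.get_obs();print(o["time"],o["position"],o["tool_rot"],o["joint_positions"])
```

```text
15.85 [527.06884257 -92.29279085 115.24649314] [2.94813518e-04 6.54054196e-01 7.56447530e-01 3.95638427e-04] [-0.08285298  0.46893806  0.21079724  2.10594239 -0.17355455  0.5816643
  0.39605181]
```

Call:
servo_tool(
  moves=[
    [[0,0,1.5,0],[0,0,3,0],[0,0,4.5,0],[0,0,5.5,0],[0,0,6.2,0],[0,0,6.7,0],[0,0,6.7,0],[0,0,6.7,0],[0,0,6.7,0],[0,0,6.7,0]],
  ],
)

```text
time: 17.1
position: [526.9, -92.2, 49.0]
tool_rot: [0.0, 0.656, 0.755, 0.0]
wrist_force: [0.2, -0.8, 0.3]
width: 40.1
grip_force: 0.0
```

Call:
servo_tool(
  moves=[
    [[0,0,0,0],[0,0,0,0],[0,0,0,0],[0,0,0,0],[0,0,0,0],[0,0,0,0],[0,0,0,0],[0,0,0,0],[0,0,0,0],[0,0,0,0]],
  ],
  fingers=0,
  force=25,
)

```text
time: 18.35
position: [527.1, -92.1, 48.7]
tool_rot: [0.0, 0.655, 0.755, 0.0]
wrist_force: [2.8, -0.0, -1.6]
width: 9.4
grip_force: 25.0
```

Run:
```python
from h import *
o=bot.get_obs();print(o["time"],o["position"],o["tool_rot"],o["wrist_force"],o["width"])
C=np.array([579,-51.2]);y=.139;p=o["position"][:2]
print("pin polar",np.linalg.norm(p-C),np.degrees(np.arctan2(*(p-C)[::-1])-y)%360)
T=R.from_quat(o["tool_rot"],scalar_first=True).as_matrix()
for a in range(210,331,6):
    q=C+66*np.array([np.cos(np.radians(a)+y),np.sin(np.radians(a)+y)])-p
    print(a,(T.T@np.r_[q,0])[:2].round(1)/10)
```

```text
18.35 [527.06213273 -92.11142101  48.73719992] [1.69656855e-04 6.55488031e-01 7.55205529e-01 1.49610585e-04] [ 2.80812897 -0.00469059 -1.60620518] 9.40429660002618
pin polar 66.11570483582418 210.26336567398354
210 [ 0.03 -0.01]
216 [-0.55  0.37]
222 [-1.09  0.8 ]
228 [-1.58  1.29]
234 [-2.01  1.83]
240 [-2.39  2.41]
246 [-2.7   3.02]
252 [-2.95  3.66]
258 [-3.13  4.33]
264 [-3.24  5.01]
270 [-3.28  5.7 ]
276 [-3.25  6.39]
282 [-3.14  7.08]
288 [-2.96  7.74]
294 [-2.72  8.39]
300 [-2.4   9.01]
306 [-2.03  9.59]
312 [-1.59 10.12]
318 [-1.11 10.61]
324 [-0.57 11.05]
330 [1.000e-02 1.143e+01]
```

Call:
servo_tool(
  moves=[
    [[-0.26,0.17,0,0],[-0.8,0.57,0,0],[-1.34,1.04,0,0],[-1.8,1.56,0,0],[-2.2,2.12,0,0],[-2.55,2.7,0,0],[-2.83,3.34,0,0],[-3.05,4,0,0],[-3.2,4.67,0,0],[-3.28,5.35,0,0]],
  ],
)

```text
time: 19.6
position: [583.3, -121.9, 48.8]
tool_rot: [0.001, 0.657, 0.754, -0.002]
wrist_force: [-5.2, -10.6, 1.9]
width: 9.0
grip_force: 25.0
```

Call:
servo_tool(
  moves=[
    [[0,0.69,0,0.02],[0.08,1.38,0,0.07],[0.23,2.06,0,0.12],[0.44,2.71,0,0.18],[0.72,3.35,0,0.24],[1.06,3.95,0,0.3],[1.47,4.51,0,0.36],[1.93,5.02,0,0.42],[2.44,5.48,0,0.48],[3.29,6.08,0,0.54]],
  ],
)

```text
time: 20.85
position: [638.5, -78.3, 48.8]
tool_rot: [0.0, 0.834, 0.551, -0.001]
wrist_force: [-6.0, -1.8, 6.4]
width: 9.3
grip_force: 25.0
```

Run:
```python
from h import *
o=bot.get_obs();print(o["time"],o["position"],o["tool_rot"],o["wrist_force"],o["width"],o["joint_positions"][-1])
C=np.array([579,-51.2]);y=.139;p=o["position"][:2]
print("pin polar",np.linalg.norm(p-C),np.degrees(np.arctan2(*(p-C)[::-1])-y)%360)
T=R.from_quat(o["tool_rot"],scalar_first=True).as_matrix()
q=C+66*np.array([np.cos(np.radians(330)+y),np.sin(np.radians(330)+y)])-p;print((T.T@np.r_[q,0])[:2]/10)
S=bot.camera("scene")[:,:,::-1].copy();s=bot.camera("side")[:,:,::-1].copy()
cv2.imwrite("pics/j7.png",np.hstack([cv2.resize(s[130:280,190:340],(400,400),interpolation=cv2.INTER_CUBIC),cv2.resize(S[160:310,190:340],(400,400),interpolation=cv2.INTER_CUBIC)]))
```

```text
20.85 [638.50459395 -78.27652509  48.76235133] [ 2.73170737e-05  8.34318991e-01  5.51280073e-01 -1.45003396e-03] [-5.98178818 -1.8476736   6.37909538] 9.296380408710048 -0.005036175581258334
pin polar 65.37533871434974 327.5688080776588
[0.27852911 0.0632359 ]
```

View pics/j7.png

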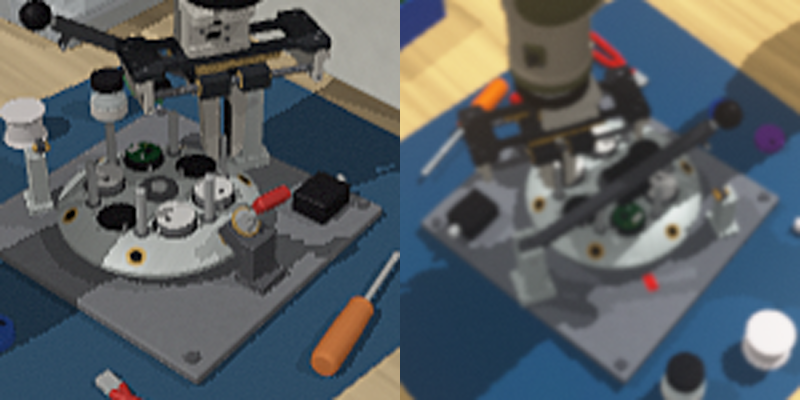

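The views show the green board at the work place (side crop (143,155), scene crop (628,218)) and the gripper clear of the probe arm. I let it settle before checking the angle.

Call:
servo_tool(
  moves=[
    [[0,0,0,0],[0,0,0,0],[0,0,0,0],[0,0,0,0],[0,0,0,0],[0,0,0,0],[0,0,0,0],[0,0,0,0],[0,0,0,0],[0,0,0,0]],
  ],
)

```text
time: 22.2
position: [639.6, -76.1, 48.8]
tool_rot: [-0.0, 0.833, 0.553, -0.0]
wrist_force: [-3.7, 3.6, 4.7]
width: 9.1
grip_force: 25.0
```

```bash
cat > polar.py <<'E'
from h import *
o=bot.get_obs();print(o["time"],o["position"],o["tool_rot"],o["wrist_force"],o["width"],o["joint_positions"][-1])
C=np.array([579,-51.2]);y=.139;p=o["position"][:2]
print("pin polar",np.linalg.norm(p-C),np.degrees(np.arctan2(*(p-C)[::-1])-y)%360)
T=R.from_quat(o["tool_rot"],scalar_first=True).as_matrix()
q=C+66*np.array([np.cos(np.radians(330)+y),np.sin(np.radians(330)+y)])-p;print((T.T@np.r_[q,0])[:2]/10)
E
python3 polar.py
python3 - <<'E'
from h import *
import pickle
# bushes (dark hole in gold ring): gold mask, before (w1, hi-res wrist) vs side camera now/before
for f in("pics/side0.png",None):
    im=cv2.imread(f) if f else bot.camera("side")[:,:,::-1].copy()
    b=blobs(im,(10,90,70),(32,255,255),(205,190,300,260),3);c=bot.calibration("side")
    for x in b:
        P=onz(c,[x[1:]],50)[0];v=P[:2]-[579,-51.2];print(f,x[0],P.round(1),np.linalg.norm(v).round(1),np.degrees(np.arctan2(v[1],v[0])-.139).round(2)%360)
E
```

```text
22.2 [639.5625368  -76.0674287   48.75572683] [-3.73658000e-04  8.33254521e-01  5.52889409e-01 -2.53954377e-04] [-3.66603429  3.62297299  4.72123347] 9.094836100363814 -0.0033472721652501717
pin polar 65.4691520811834 329.71246825170226
[0.03362438 0.05268384]
pics/side0.png 4 [662.4 -76.8  50. ] 87.3 334.98
pics/side0.png 15 [494.2 -17.1  50. ] 91.4 150.1
pics/side0.png 27 [ 607.8 -139.3   50. ] 92.7 280.13
pics/side0.png 27 [ 508.4 -105.3   50. ] 88.9 209.48
None 10 [496.3 -15.6  50. ] 90.1 148.75
None 26 [ 607.  -140.2   50. ] 93.3 279.49
None 24 [ 505.5 -102.6   50. ] 89.7 207.01
```

Call:
servo_tool(
  moves=[
    [[0.07,0,0,0],[0.14,0,0,0],[0.2,0,0,0],[0.2,0,0,0],[0.2,0,0,0],[0.2,0,0,0],[0.2,0,0,0],[0.2,0,0,0],[0.2,0,0,0],[0.2,0,0,0]],
  ],
)

```text
time: 23.5
position: [639.6, -75.9, 48.8]
tool_rot: [0.0, 0.834, 0.552, -0.001]
wrist_force: [-6.6, -2.0, 5.9]
width: 9.4
grip_force: 25.0
```

```bash
cat > ang.py <<'E'
from h import *
def ang(im,c):
    r={}
    for x in blobs(im,(10,90,70),(32,255,255),(205,190,300,260),8):
        P=onz(c,[x[1:]],50)[0];v=P[:2]-[579,-51.2];a=np.degrees(np.arctan2(v[1],v[0])-.139)%360
        r[round((a-30)/60)*60+30]=a
    # grey level centroids of hand pin tops could be added
    return r
c=bot.calibration("side");a0=ang(cv2.imread("pics/side0.png"),c);a1=ang(bot.camera("side")[:,:,::-1].copy(),c)
print({k:round(a1[k]-a0[k],2) for k in a1 if k in a0})
E
python3 ang.py; python3 polar.py
```

```text
{150: np.float64(-2.63), 270: np.float64(-0.65), 210: np.float64(-2.29)}
23.55 [639.63039811 -75.96403782  48.76464703] [ 8.14385753e-05  8.33569866e-01  5.52413090e-01 -1.02443266e-03] [-4.95836337 -0.39863717  5.79395352] 9.191665202359665 -0.006070768738850785
pin polar 65.49276864209244 329.81869002657095
[0.02151827 0.0504246 ]
```

Call:
servo_tool(
  moves=[
    [[0.1,0,0,0],[0.2,0,0,0],[0.25,0,0,0],[0.25,0,0,0],[0.25,0,0,0],[0.25,0,0,0],[0.25,0,0,0],[0.25,0,0,0],[0.25,0,0,0],[0.25,0,0,0]],
  ],
)

```text
time: 24.8
position: [640.5, -73.8, 48.7]
tool_rot: [0.0, 0.834, 0.552, -0.001]
wrist_force: [-5.5, 0.1, 6.0]
width: 9.0
grip_force: 25.0
```

```bash
python3 ang.py; python3 polar.py
```

```text
{270: np.float64(-0.65), 210: np.float64(0.0)}
24.85 [640.55025106 -73.76599446  48.74608491] [ 1.01078492e-04  8.33596057e-01  5.52373446e-01 -1.08633472e-03] [-5.58404384 -1.72326668  6.33097608] 8.962770851530664 -0.00954171888586388
pin polar 65.55652150491593 331.9015779671469
[-0.21675013  0.05138462]
```

Call:
servo_tool(
  moves=[
    [[0,0,0,0],[0,0,0,0],[0,0,0,0],[0,0,-1,0],[0,0,-4,0],[0,0,-9,0],[-3,0,-9,0.17],[-6,0.2,-9,0.34],[-9,0.3,-9,0.51],[-12,0.4,-9,0.68]],
  ],
  fingers=4,
)

```text
time: 26.1
position: [598.7, -184.8, 139.7]
tool_rot: [0.0, 0.971, 0.241, 0.001]
wrist_force: [0.6, 0.2, -0.1]
width: 39.9
grip_force: 0.0
```

```bash
python3 ang.py; python3 polar.py
```

```text
{270: np.float64(0.0), 210: np.float64(-0.21)}
26.15 [ 596.78680232 -189.43343729  139.98354366] [1.30823473e-03 9.72061541e-01 2.34722465e-01 1.14955389e-04] [-2.1636998  -2.92074955  1.21070394] 39.78034468417894 -0.4119679724023287
pin polar 139.3730731604603 269.36797386883353
[ 9.03907378 -8.11664396]
```

Call:
servo_tool(
  moves=[
    [[0,0,0,0.17],[0,0,0,0.34],[0,0,0,0.4],[0,0,1,0.4],[0,0,1,0.4],[0,0,1,0.4],[0,0,1,0.4],[0,0,1,0.4],[0,0,1,0.4],[0,0,1,0.4]],
  ],
)

```text
time: 27.4
position: [598.8, -184.1, 128.8]
tool_rot: [0.0, 0.999, 0.046, 0.0]
wrist_force: [-0.3, 0.2, 0.1]
width: 40.1
grip_force: 0.0
```

```bash
python3 - <<'E'
from h import *
o=bot.get_obs();print(o["time"],o["position"],o["tool_rot"])
S=bot.camera("scene")[:,:,::-1].copy();s=bot.camera("side")[:,:,::-1].copy()
red=((0,120,90),(8,255,255));a=blobs(S,*red,(190,185,260,210));b=blobs(s,*red,(270,180,330,240));print(a,b)
T=R.from_quat(o["tool_rot"],scalar_first=True).as_matrix()
print(2*np.arctan2(o["tool_rot"][2],o["tool_rot"][1]),T.T@(np.array([597.3,-184.4,68])-o["position"])/10)
E
python3 ang.py
```

```text
27.4 [ 598.79494972 -184.05853534  128.82221831] [3.80442322e-05 9.98945404e-01 4.59137072e-02 9.57125835e-05]
[(np.int32(59), np.float64(236.2), np.float64(194.6)), (np.int32(8), np.float64(218.5), np.float64(206.4))] [(np.int32(79), np.float64(291.3), np.float64(204.3))]
0.09185970851860593 [-0.15313877  0.01977349  6.08219489]
{270: np.float64(-0.65), 210: np.float64(-0.21)}
```

Call:
servo_tool(
  moves=[
    [[-0.15,0,2,0],[-0.15,0,4,0],[-0.15,0,5.2,0],[-0.15,0,6,0],[-0.15,0,6.1,0],[-0.15,0,6.1,0],[-0.15,0,6.1,0],[-0.15,0,6.1,0],[-0.15,0,6.1,0],[-0.15,0,6.1,0]],
  ],
)

```text
time: 28.8
position: [597.2, -184.1, 67.8]
tool_rot: [-0.0, 0.999, 0.046, 0.0]
wrist_force: [0.6, 0.2, -0.1]
width: 40.2
grip_force: 0.0
```

Call:
servo_tool(
  moves=[
    [[0,0,0,0],[0,0,0,0],[0,0,0,0],[0,0,0,0],[0.01,0.06,-0.09,0],[0.01,0.12,-0.18,0],[0.01,0.19,-0.27,0],[0.01,0.25,-0.36,0],[0.02,0.29,-0.42,0],[0.02,0.29,-0.42,0]],
  ],
  fingers=0,
  force=35,
)

```text
time: 30.05
position: [597.2, -185.4, 70.9]
tool_rot: [-0.001, 0.999, 0.046, -0.001]
wrist_force: [1.1, 4.6, -9.7]
width: 18.1
grip_force: 33.7
```

```bash
python3 polar.py
```

```text
30.05 [ 597.20847509 -185.38064969   70.94395789] [-9.81738032e-04  9.98925191e-01  4.63328294e-02 -8.75982748e-04] [ 1.1207868   4.60991289 -9.73286911] 18.064392114482512 -0.637196625720585
pin polar 135.4104697460149 269.76378740605827
[  5.29142133 -10.49707921]
```

Call:
servo_tool(
  moves=[
    [[0,0.06,-0.08,0.1],[0,0.06,-0.08,0.26],[0,0.06,-0.08,0.42],[0,0.06,-0.08,0.58],[0,0.06,-0.08,0.74],[0,0.06,-0.08,0.9],[0,0.06,-0.08,1.06],[0,0.06,-0.08,1.22],[0,0.06,-0.08,1.38],[0,0.06,-0.08,1.46]],
  ],
)

```text
time: 31.3
position: [597.3, -186.0, 71.6]
tool_rot: [0.0, 0.774, -0.633, -0.001]
wrist_force: [0.7, 4.6, -7.3]
width: 12.1
grip_force: 34.7
```

```bash
python3 polar.py; python3 ang.py
```

```text
31.3 [ 597.32604299 -186.04527936   71.59551974] [ 7.33511073e-06  7.74258814e-01 -6.32867649e-01 -1.35218349e-03] [ 0.73815232  4.55306933 -7.27661022] 12.12869282086454 -1.7789584211479443
pin polar 136.08487505332386 269.77520919196036
[-9.9356333  -6.38976049]
{270: np.float64(-0.0), 210: np.float64(0.0)}
```

Call:
servo_tool(
  moves=[
    [[-0.1,0,0.15,0],[-0.2,0,0.3,0],[-0.3,0,0.45,0],[-0.4,0,0.6,0],[-0.5,0,0.75,0],[-0.6,0,0.9,0],[-0.7,0,1,0],[-0.75,0,1.1,0],[-0.75,0,1.1,0],[-0.75,0,1.1,0]],
  ],
)

```text
time: 32.6
position: [597.5, -182.6, 63.9]
tool_rot: [-0.0, 0.775, -0.632, 0.002]
wrist_force: [-0.6, 1.6, 11.1]
width: 12.8
grip_force: 35.0
```

```bash
python3 polar.py; python3 ang.py
```

```text
32.6 [ 597.50632772 -182.59311972   63.89554224] [-1.37876745e-04  7.74898469e-01 -6.32081201e-01  2.38725606e-03] [-0.59757266  1.58208838 11.09736223] 12.782081996152103 -1.7737345125735293
pin polar 132.6899999055858 270.0530885509465
[-9.58809244 -6.32287563]
{270: np.float64(-0.51), 210: np.float64(0.0)}
```

Call:
servo_tool(
  moves=[
    [[0,0,-0.3,0],[0,0,-0.3,0],[0,0,-0.3,0],[0,0,-0.3,0],[0,0,-3,0],[-0.5,0,-8,-0.1],[-1.5,0,-13,-0.1],[-2.5,0,-18,-0.1],[-3,0,-21,-0.1],[-3,0,-21,-0.1]],
  ],
  fingers=4,
)

```text
time: 33.9
position: [591.1, -151.1, 273.7]
tool_rot: [-0.001, 0.806, -0.592, 0.002]
wrist_force: [0.6, -1.0, -0.1]
width: 40.2
grip_force: 0.0
```

Run:
```python
from h import *
import pickle
o=bot.get_obs();print(o["time"],o["position"],o["tool_rot"])
c=bot.calibration("wrist");im=bot.camera("wrist")[:,:,::-1].copy();cv2.imwrite("pics/w8.png",im);pickle.dump(c,open("w8.pkl","wb"))
S=bot.camera("scene")[:,:,::-1].copy();s=bot.camera("side")[:,:,::-1].copy()
red=((0,120,90),(8,255,255));a=blobs(S,*red,(190,185,260,210));b=blobs(s,*red,(270,180,330,240));print(a,b)
print(tri(bot.calibration("scene"),a[0][1:],bot.calibration("side"),b[0][1:]))
cv2.imwrite("pics/w8b.png",cv2.resize(im,(800,600),interpolation=cv2.INTER_CUBIC))
for n in("w1","w8"):
    im=cv2.imread(f"pics/{n}.png");c=pickle.load(open(n+".pkl","rb"))
    for x in blobs(im,(10,90,50),(32,255,255),(120,60,330,245),8):
        P=onz(c,[x[1:]],50)[0];v=P[:2]-[579,-51.2];r=np.linalg.norm(v)
        if 80<r<100: print(n,x,P.round(1),r.round(1),(np.degrees(np.arctan2(v[1],v[0])-.139)%360).round(2))
```

```text
33.9 [ 591.05242846 -151.14319917  273.73324132] [-0.00089478  0.80587462 -0.59208356  0.00153569]
[(np.int32(44), np.float64(237.7), np.float64(196.9)), (np.int32(9), np.float64(219.0), np.float64(205.9))] [(np.int32(107), np.float64(289.6), np.float64(206.1))]
(array([ 594.84168796, -179.72220831,  108.21524564]), np.float64(0.8475934671465715))
w1 (np.int32(83), np.float64(262.1), np.float64(117.1)) [662.4 -83.7  50. ] 89.5 330.75
w1 (np.int32(42), np.float64(198.8), np.float64(118.1)) [649.    1.9  50. ] 87.8 29.24
w1 (np.int32(14), np.float64(289.4), np.float64(172.4)) [ 591.5 -133.8   50. ] 83.6 270.63
w1 (np.int32(29), np.float64(166.7), np.float64(175.3)) [562.4  39.5  50. ] 92.2 92.41
w1 (np.int32(13), np.float64(196.7), np.float64(221.2)) [498.6 -10.2  50. ] 90.2 144.99
w1 (np.int32(43), np.float64(261.6), np.float64(223.5)) [ 508.9 -106.3   50. ] 89.2 210.22
w8 (np.int32(81), np.float64(250.6), np.float64(161.2)) [ 591.3 -145.3   50. ] 94.9 269.46
w8 (np.int32(76), np.float64(187.4), np.float64(188.2)) [662.5 -83.9  50. ] 89.7 330.68
w8 (np.int32(67), np.float64(299.3), np.float64(206.4)) [ 508.1 -105.    50. ] 89.1 209.22
```

View pics/w8b.png

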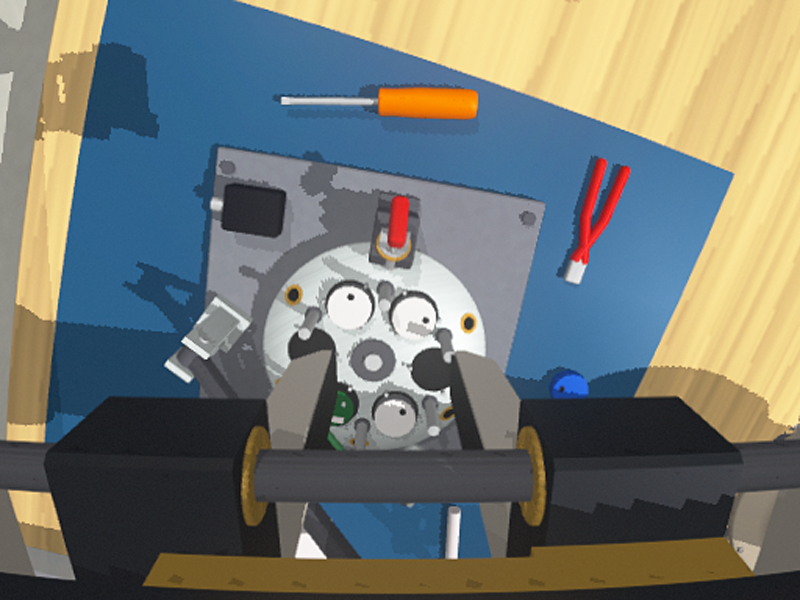

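The wrist view shows the red grip at (398,220) lying along fixture y again. Its pixels in both fixed views match the start ((237.7,196.9) and (289.6,206.1)), so the pin is fully home. The board is on the work-place side at (343,405). Next is the ball.

Call:
servo_tool(
  moves=[
    [[-5,0,0,0],[-10,0,0,0],[-15,0.1,0,0],[-19,0.2,0,0],[-21.6,0.25,0,0],[-21.6,0.25,2,0],[-21.6,0.25,4,0],[-21.6,0.25,4.5,0],[-21.6,0.25,4.5,0],[-21.6,0.25,4.5,0]],
  ],
  fingers=0,
)

```text
time: 35.3
position: [523.8, 54.2, 227.1]
tool_rot: [-0.0, 0.805, -0.593, 0.0]
wrist_force: [-0.6, -0.9, -0.1]
width: 0.3
grip_force: 0.0
```

Run:
```python
from h import *
o=bot.get_obs();print(o["time"],o["position"],o["tool_rot"],o["wrist_force"],o["joint_positions"])
S=bot.camera("scene")[:,:,::-1].copy();s=bot.camera("side")[:,:,::-1].copy()
red=((0,120,90),(8,255,255));print(blobs(S,*red,(190,185,260,210)),blobs(s,*red,(270,180,330,240)))
B=np.array([523.7,54.1,232]);P=np.array([721,-28,100.]);u=(B-P)[:2];u/=np.linalg.norm(u)
T=R.from_quat(o["tool_rot"],scalar_first=True).as_matrix()
for a in np.linspace(.55,-.01,8):
    b=np.r_[P[:2]+252*np.cos(a)*u,100+252*np.sin(a)+15-36]
    print(round(.55-a,2),b.round(),(T.T@(b-o["position"])/10).round(2))
cv2.imwrite("pics/j9.png",np.hstack([cv2.resize(s[90:210,140:260],(400,400),interpolation=cv2.INTER_CUBIC),cv2.resize(S[130:250,250:370],(400,400),interpolation=cv2.INTER_CUBIC)]))
```

```text
35.3 [523.79418198  54.21156025 227.13810663] [-8.75347018e-05  8.05464663e-01 -5.92643722e-01  2.97089601e-04] [-0.59736307 -0.91982159 -0.0565866 ] [-0.98717369  0.54033098  1.19397792  2.03690674 -0.6124652   0.98244116
 -2.3167301 ]
[(np.int32(44), np.float64(237.7), np.float64(196.9)), (np.int32(9), np.float64(219.0), np.float64(205.9))] [(np.int32(106), np.float64(289.6), np.float64(206.0))]
0.0 [523.  55. 211.] [-0.07  0.1   1.64]
0.08 [514.  58. 193.] [-0.7   0.86  3.4 ]
0.16 [506.  62. 175.] [-1.24  1.5   5.23]
0.24 [499.  64. 156.] [-1.68  2.03  7.12]
0.32 [494.  66. 136.] [-2.03  2.45  9.07]
0.4 [491.  68. 117.] [-2.27  2.74 11.05]
0.48 [489.  69.  97.] [-2.41  2.91 13.05]
0.56 [488.  69.  76.] [-2.45  2.96 15.06]
```

View pics/j9.png

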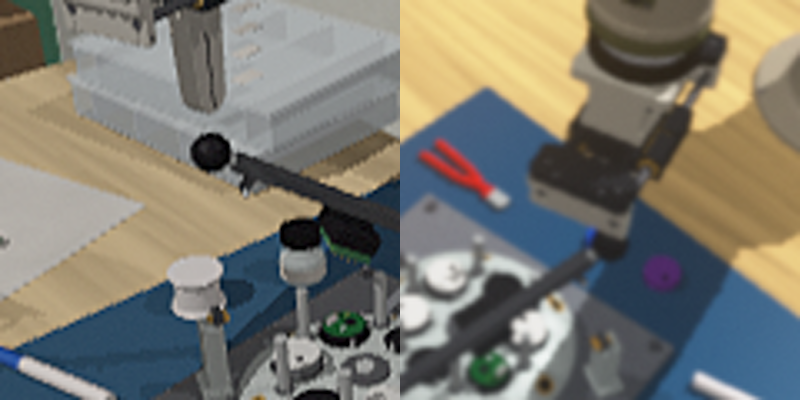

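Call:
servo_tool(
  moves=[
    [[-0.05,0.1,1,-0.05],[-0.2,0.3,2.2,-0.1],[-0.7,0.86,3.5,-0.15],[-0.98,1.2,4.4,-0.2],[-1.24,1.5,5.3,-0.25],[-1.47,1.78,6.3,-0.3],[-1.68,2.03,7.2,-0.35],[-1.87,2.25,8.2,-0.4],[-2.03,2.45,9.1,-0.4],[-2.15,2.6,10.1,-0.4]],
  ],
)

```text
time: 36.65
position: [492.2, 67.6, 125.5]
tool_rot: [-0.0, 0.907, -0.421, 0.0]
wrist_force: [-2.0, 1.5, 1.7]
width: 0.3
grip_force: 1.2
```

Run:
```python
from h import *
o=bot.get_obs();print(o["time"],o["position"],o["tool_rot"],o["wrist_force"],o["joint_positions"])
s=bot.camera("side")[:,:,::-1].copy();c=bot.calibration("side")
print(blobs(s,(0,0,0),(180,255,45),(170,120,230,200),20))
B=np.array([523.7,54.1,232]);P=np.array([721,-28,100.]);u=(B-P)[:2];u/=np.linalg.norm(u)
T=R.from_quat(o["tool_rot"],scalar_first=True).as_matrix()
for a in (.55,.2,.15,.1,.05,0,-.01):
    b=np.r_[P[:2]+252*np.cos(a)*u,100+252*np.sin(a)]
    print(round(.55-a,2),proj(c,b).round(1),(T.T@(b+[0,0,-21]-o["position"])/10).round(2))
```

```text
36.65 [492.2176618   67.56704934 125.50483581] [-2.95976351e-04  9.07068529e-01 -4.20982891e-01  4.19261990e-05] [-1.9624439   1.45819294  1.71387928] [-0.85512922  0.56105758  0.90608459  2.20253487 -0.70868219  0.69993216
 -1.8907481 ]
[(np.int32(415), np.float64(185.7), np.float64(127.5)), (np.int32(40), np.float64(226.6), np.float64(159.5)), (np.int32(83), np.float64(193.9), np.float64(166.4)), (np.int32(21), np.float64(204.9), np.float64(168.2))]
0.0 [[202.3 135.4]] [ 2.96 -1.49 -8.52]
0.35 [[193.2 166. ]] [ 0.1  -0.01 -0.36]
0.4 [[192.9 170.2]] [-0.09  0.09  0.88]
0.45 [[192.9 174.4]] [-0.23  0.16  2.13]
0.5 [[193.1 178.5]] [-0.32  0.2   3.39]
0.55 [[193.5 182.5]] [-0.34  0.22  4.65]
0.56 [[193.6 183.2]] [-0.34  0.22  4.9 ]
```

Call:
servo_tool(
  moves=[
    [[-0.1,0.09,1,0],[-0.2,0.14,2,0],[-0.28,0.18,3,0],[-0.32,0.2,3.6,0],[-0.34,0.22,4.2,0],[-0.34,0.22,4.7,0],[-0.34,0.22,5,0],[-0.34,0.22,5.2,0],[-0.34,0.22,5.3,0],[-0.34,0.22,5.3,0]],
  ],
)

```text
time: 37.95
position: [488.6, 68.3, 72.9]
tool_rot: [-0.0, 0.907, -0.421, 0.0]
wrist_force: [-1.5, -0.3, 4.5]
width: 0.4
grip_force: 2.4
```

Run:
```python
from h import *
o=bot.get_obs();print(o["time"],o["position"],o["wrist_force"])
s=bot.camera("side")[:,:,::-1].copy()
print(blobs(s,(0,0,0),(180,255,45),(180,160,210,200),20))
```

```text
37.95 [488.61282072  68.32773938  72.94634003] [-1.48166797 -0.33898235  4.49071164]
[(np.int32(80), np.float64(194.1), np.float64(183.9))]
```

Call:
servo_tool(
  moves=[
    [[0,0,0.1,0],[0,0,0.2,0],[0,0,0.2,0],[0,0,-0.5,0],[0,0,-2,0],[0,0,-5,0],[0,0,-9,0],[0,0,-13,0],[0,0,-15,0],[0,0,-15,0]],
  ],
)

```text
time: 39.25
position: [489.0, 68.9, 223.7]
tool_rot: [-0.001, 0.907, -0.42, 0.001]
wrist_force: [0.5, -0.6, -0.5]
width: 0.6
grip_force: 0.0
```

Run:
```python
from h import *
o=bot.get_obs();print(o["time"],o["position"],o["wrist_force"])
s=bot.camera("side")[:,:,::-1].copy();S=bot.camera("scene")[:,:,::-1].copy()
print(blobs(s,(0,0,0),(180,255,45),(180,120,215,205),20))
red=((0,120,90),(8,255,255));print(blobs(S,*red,(190,185,260,210)),blobs(s,*red,(270,180,330,240)))
cv2.imwrite("pics/j10.png",np.hstack([cv2.resize(s[110:290,150:330],(400,400),interpolation=cv2.INTER_CUBIC),cv2.resize(S[140:320,190:370],(400,400),interpolation=cv2.INTER_CUBIC)]))
```

```text
39.25 [488.99633855  68.86595488 223.67270359] [ 0.46324319 -0.57672058 -0.45088007]
[(np.int32(91), np.float64(194.0), np.float64(182.4))]
[(np.int32(44), np.float64(237.7), np.float64(196.9)), (np.int32(9), np.float64(219.0), np.float64(205.9))] [(np.int32(106), np.float64(289.6), np.float64(206.0))]
```

View pics/j10.png

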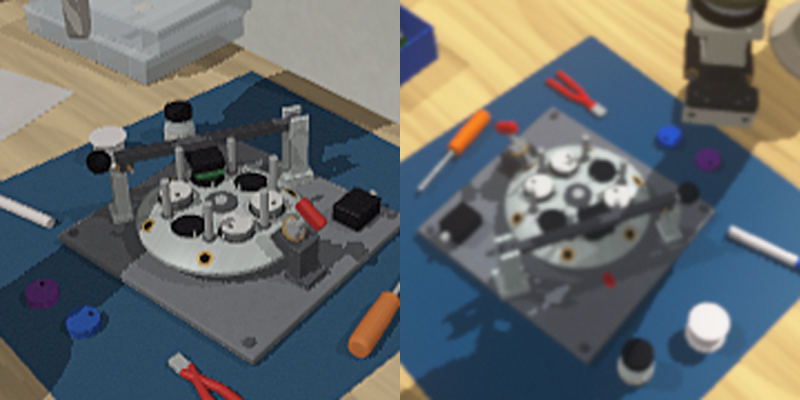

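The side crop shows the arm level with the ball held at (98,160), the head sitting over the board at (205,165), and the grip still home at (310,212). I hand the job in.

```bash
python3 -c "
from workcell import bot
print(bot.hand_in())"
```

```text
the job is handed in; nothing more can be done
None
```

The job is handed in: the cameras showed the open unit under the probe head, the plunger back at its home position, and the probe arm level and holding by itself after release, at about 39 s of the 72 s allowed; the judging result was not returned.

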